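Pointing check of the blue cup, then shut its box

TASK

Two lunch boxes stand open, and the blue cup is in one of them. Do the pointing check before that box is closed: with the fingertips straight above the blue cup, two or three centimetres over its rim and not touching it, point down at it and keep still for two seconds. Then gently push that box's lid all the way down with the fingers and draw back, leaving the other box open and every cup where it stands.

Things in the scene. Friction and masses are not known exactly. Their poses are not given: they have to be found in the camera images.
- blue_cup: the blue fluted cup, 40 mm across, 35 mm high, open at the top, about 45 g, loose, standing in one of the two open boxes (which one varies: compare its position with the boxes'). Origin: centre of its underside, z up. Two more blue cups stand on the table outside the boxes, to the left: not these.
- white_box_a: Beige-white food box, 224x214x69 mm shut, fixed; hinged lid on its far (+x) side, standing open. Origin: centre of the underside, on the table; x from front to hinge, y to the left, z up. Hinge line along y at x=109, z=54 mm. Inside x -82 to +89, y +-91; floor z=2, wall top z=58 mm. Shut lid: x -99 to +105, y +-107, top z=69 mm.
- white_box_b: Slightly smaller white food box, 214x204x61 mm shut, fixed; hinged lid on its far (+x) side, standing open. Origin: centre of the underside, on the table; x from front to hinge, y to the left, z up. Hinge line along y at x=104, z=46 mm. Inside x -77 to +84, y +-86; floor z=2, wall top z=50 mm. Shut lid: x -94 to +100, y +-102, top z=61 mm.
- white_box_a_lid (a joint): lid angle of white_box_a, rad: 0 shut (a firm stop: come down slowly over the last centimetre), grows as it opens, 1.57 upright, at most 1.83; starts at 1.5 to 1.7. The strap hinge is stiff: the lid stays at any angle, about 0.1 to 0.3 N m moves it (1 to 2 N at the free edge). The lid is a 10 mm plate, its outer face 15 mm from the hinge line.
- white_box_b_lid (a joint): lid angle of white_box_b, rad: same meaning, range, start and stiffness as white_box_a_lid; 10 mm plate, outer face 15 mm from the hinge line.
- lid_a_edge (a point): middle of the free edge of the lid of white_box_a, halfway through its thickness; moves with the lid; 208 mm from the hinge line
- lid_b_edge (a point): middle of the free edge of the lid of white_box_b, halfway through its thickness; moves with the lid; 198 mm from the hinge line
- cup_1: a cream six-sided cup with a dark red rim, 41x44x34 mm, loose, in a box; two cups stand in each box, about 85 mm apart. Origin: centre of its underside
- cup_2: a cream six-sided cup like cup_1, loose, in a box
- cup_3: a cream six-sided cup like cup_1, loose, in a box

How it is judged:
By the outcome, as a careful person would: the job done as asked, in the order asked, and still so for the second after the job is handed in, with the robot touching nothing.
It also fails if it takes over 56 s, if anything falls off the work surface, if the arm or the gripper's body presses on something with over 40 N, if the wrist force passes 120 N, or if a joint passes its speed limit or range.

ROBOT

A 6-joint arm with a two-finger parallel gripper is mounted at the origin on the work surface; the furniture and walls round the work are solid. World frame = base frame: x ahead of the robot, y to its left, z up, the work surface at z = 0. Lengths are in m, angles in rad, forces in N, time in s.
With the tool pointing down it reaches from about 0.35 to 0.85 m from the base axis. Payload 8.1 kg.
Tool frame: the origin (TCP) lies between the finger pads, 19 mm behind the fingertips; this is the grasp point; z points along the fingers, y is the line along which they close (so a half turn about z gives the same grasp; the last joint's range is limited). The gripper opens to 85 mm and grips with 20 to 120 N. Pads are 22 mm wide; open, the fingers measure 114 mm over their backs; the gripper's body (76 mm by 85 mm) begins 54 mm behind the grasp point. The pads swing forward as they close: fully open they stand 13 mm farther back than shut.
Start: joints at [1.113, 0.13, 1.488, -0, 1.523, -0.085], TCP at [0.219, 0.559, 0.25] pointing down, gripper open.
Joint ranges: [-2.96, 2.96], [-0.89, 2.26], [0.02, 2.5], [-1.34, 4.48], [0, 2.73], [-2.66, 2.66]. Speed limits (rad/s): [2.39, 2.39, 2.79, 3.14, 3.14, 3.14].

INTERFACE

Orientations are given as a unit quaternion [w, x, y, z].
In Python, from plant import sensors, cams, order gives the robot as it stands. The module is installed in compiled form; this text tells all that it offers.
- The arm moves only by the shell command python3 -m inch 'ROWS'. ROWS is JSON, a list of rows, each an object with "translation": the shift along the tool's x, y, z in m, a list of three; "roll": the turn about the tool's z in rad; "claw": the finger opening in m, from 0 to 0.0854. In form: [{"translation": [dx, dy, dz], "roll": roll, "claw": claw}, ...]. A call has 1 to 10 rows; each row is the pose to reach, as a shift and turn from the pose commanded when the call began, along the tool's axes at that moment; what a row does not reach only later rows make up. A row lasts 1/12 s, in which the tool goes at most 41.7 mm and 7.16 degrees, less where a joint would pass 70% of its speed; a pose out of reach is approached as far as the arm can. A call with a gripper value outside its range is refused whole. The fingers move at their own pace and stop on an object; the grip force is fixed at half the most. Time passes only in rows, so rows that repeat a pose let the fingers close. It gives the time, the measured TCP pose, the force, the opening and the grip force at its end, in the units of the state.
- sensors.observe(): the state, without advancing time (a new reading comes with each control period).
- cams.read_camera(name): name is "scene" or "top" or "wrist"; returns a dict with "image" (384x512x3 uint8, red, green, blue), "depth" (384x512 float32, m along the optical axis (not along the pixel's ray), 0 where there is no reading), "fovy" (degrees; the focal length in pixels is half the picture's height over the tangent of half this angle, whatever the lens; pixels are square), "cx", "cy" (the principal point, pixels), "rvec" (rotation vector, rad) and "tvec" (3), from world to camera coordinates, as OpenCV has them. Camera axes: x right, y down, z forward; pixel columns grow to the right and rows downward; lengths in m; the calibration is good to about 2 mm. A picture is of the moment at which its call begins.
- order.finish_job(): hands the job in; it is judged then, once.
The state is a dict: "time_s": time; "q": joint angles; "joint_vel": joint speeds; "effort": joint torques, N m; "position": TCP position; "ee_rot": TCP orientation; "contact_force": force on the tool from outside, world axes, zero at the start; "wrist_torque": the same for the moment, N m; "grip_width": finger opening in m; "grasp_force": force on a finger pad.
Only numpy, scipy, OpenCV 4.12 (cv2) and the standard library are available. Lean on these libraries where they do the work, as an engineer would, in place of code of your own. Each camera call takes 0.05 s, during which the arm holds its last target. There are 200 camera calls.

## Working session

There is one attempt and no reset: what is moved stays moved. The work goes in short steps, Python scripts to look and compute and a shell command to move; the robot and the scene stay as the last step left them, time stands still between calls to the robot, and variables do not carry over. Pictures are saved under pics/ and viewed, at most 10 in all, crops included, and the job is handed in when it is done.

```bash
mkdir -p pics; cat > h.py <<'E'
import numpy as np,cv2
from plant import sensors,cams,order
def snap(n,f):
    c=cams.read_camera(n); np.save('pics/%s.npy'%f,c,allow_pickle=True); cv2.imwrite('pics/%s.png'%f,c['image'][:,:,::-1]); return c
def load(f): return np.load('pics/%s.npy'%f,allow_pickle=True).item()
def world(c,u,v,d=None):
    d=c['depth'][int(v),int(u)] if d is None else d
    h,w=c['depth'].shape; f=h/2/np.tan(np.radians(c['fovy'])/2)
    p=np.array([(u-c['cx'])/f*d,(v-c['cy'])/f*d,d]); R=cv2.Rodrigues(np.array(c['rvec'],float))[0]
    return R.T@(p-np.ravel(c['tvec']))
E
python3 - <<'E'
from h import *
s=sensors.observe(); print(s)
a=snap('top','top0');b=snap('scene','scene0')
cv2.imwrite('pics/both0.png',cv2.resize(np.vstack([a['image'],b['image']])[:,:,::-1],(400,600)))
print(a['fovy'],a['rvec'],a['tvec'])
E
```

```text
{'time_s': 0.0, 'q': array([ 1.11261451e+00,  1.31173587e-01,  1.48928151e+00, -9.19122029e-06,
        1.52299919e+00, -8.54401853e-02]), 'joint_vel': array([-0.0005411 ,  0.00079203, -0.00064052,  0.00252938,  0.00151633,
       -0.00188641]), 'effort': array([ 5.64961065e-04, -5.69388270e+01, -5.00559676e+01, -1.21828930e-04,
        1.45654759e-02,  3.17955266e-05]), 'position': array([0.21827736, 0.5583326 , 0.24893576]), 'ee_rot': array([-2.45480333e-04,  1.85293482e-01,  9.82682787e-01, -8.97874079e-04]), 'contact_force': array([0.77981276, 0.14140415, 0.10012867]), 'wrist_torque': array([-0.01253123, -0.00420531,  0.04518735]), 'grasp_force': 0.0, 'grip_width': 0.08507736608259503}
51.11481561508172 [ 2.17957589 -2.13982781  0.1809996 ] [-0.01839008  0.49041223  0.84188038]
```

View pics/top0.png

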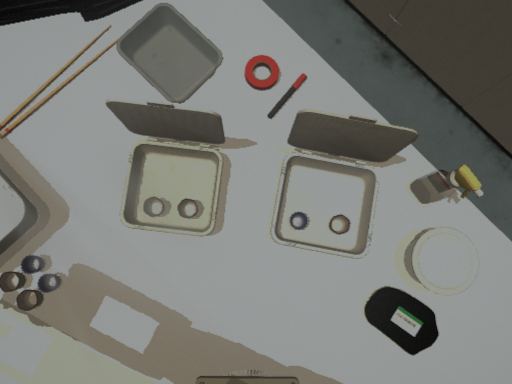

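View pics/scene0.png

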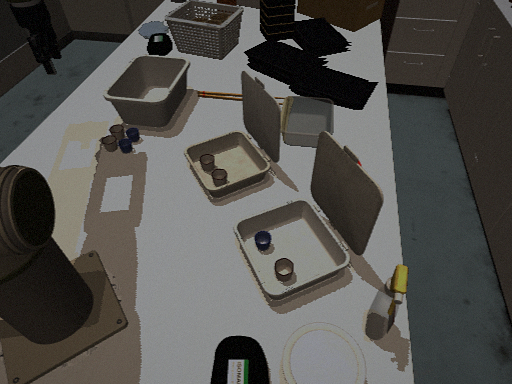

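The top view has two boxes. The blue cup is in the right-hand one at about (299,221), with a cream cup at (340,225). That lid runs from (292,150) at the hinge up to (413,140) at its free edge. Next I'll measure these points.

```bash
python3 - <<'E'
from h import *
c=load('top0')
cv2.imwrite('pics/crop0.png',cv2.resize(c['image'][95:265,255:425,::-1],(595,595),interpolation=cv2.INTER_CUBIC))
H,W=c['depth'].shape
P=np.array([[world(c,u,v) for u in range(W)] for v in range(H)]); np.save('pics/P.npy',P)
im=c['image'].astype(int)
m=(im[...,2]>im[...,0]+25)
n,l,st,ce=cv2.connectedComponentsWithStats(m.astype(np.uint8))
for i in range(1,n):
    if st[i,4]>25: q=P[l==i]; print(ce[i].round(1),st[i,4],np.median(q,0).round(3),q.min(0).round(3),q.max(0).round(3))
for u,v in [(325,225),(299,221),(340,225),(330,190),(172,190)]: print(u,v,P[v,u].round(3))
E
```

```text
325 225 [ 0.435 -0.167  0.001]
299 221 [ 0.443 -0.108  0.006]
340 225 [ 0.436 -0.2    0.007]
330 190 [ 0.516 -0.18   0.001]
172 190 [0.508 0.179 0.005]
```

View pics/crop0.png

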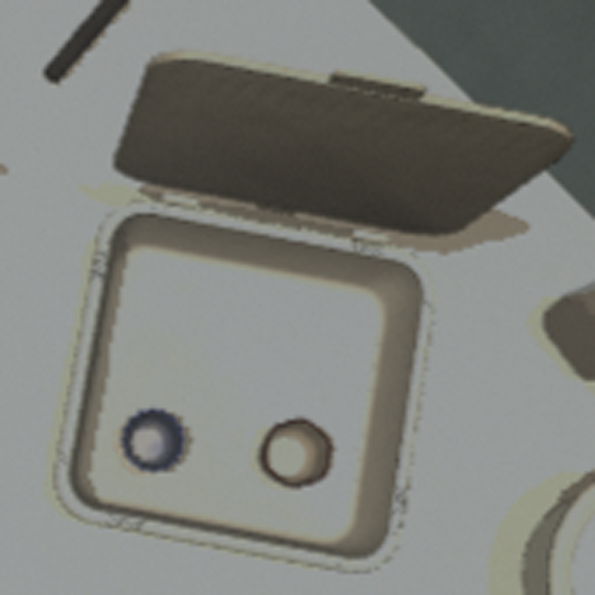

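The crop shows the blue cup's rim centred at (153,439), which is full-image (298.7,220.4). The box is rotated about -10°, and the lid stands roughly upright at the far side.

```bash
python3 - <<'E'
from h import *
c=load('top0');P=np.load('pics/P.npy')
def atz(u,v,z):
    a=world(c,u,v,.5);b=world(c,u,v,1.); return a+(b-a)*(z-a[2])/(b[2]-a[2])
print('cup',atz(298.7,220.4,.037).round(4))
for u0,u1,v0,v1 in [(262,385,152,262),(115,228,135,245)]:
    q=P[v0:v1,u0:u1].reshape(-1,3); h=np.histogram(q[:,2],np.arange(.03,.09,.004)); print(h[0])
    w=q[(q[:,2]>.042)&(q[:,2]<.066)]; print(cv2.minAreaRect((w[:,:2]*1000).astype(np.float32)), np.median(w[:,2]))
# lid R: plane fit
q=P[100:172,280:420].reshape(-1,3); w=q[(q[:,2]>.085)&(q[:,2]<.30)&(q[:,0]>.5)]
o=w.mean(0); n=np.linalg.svd(w-o)[2][2]; n*=-np.sign(n[0]); print('lid',len(w),o.round(3),n.round(3),np.abs((w-o)@n).mean(), w.min(0).round(3),w.max(0).round(3))
E
```

```text
cup [ 0.4417 -0.103   0.037 ]
[196 220 165 155 146 190 752 728  38  29  32  33  33  30]
((480.71832275390625, -157.8633575439453), (212.64279174804688, 212.4168701171875), 80.22685241699219) 0.05727246788277433
[186 248 169 175 572 872  46  30  41  37  38  28  35  28]
((511.8552551269531, 172.22756958007812), (202.69996643066406, 202.336181640625), 84.2137222290039) 0.050307840677900534
lid 4222 [ 0.588 -0.176  0.191] [-0.985  0.17   0.032] 0.0005716420534286785 [ 0.568 -0.282  0.085] [ 0.612 -0.071  0.277]
```

The right-hand box is white_box_a: its wall top is at about 57 mm and its yaw about -9.8°. The hinge is at ex≈0.600, the lid angle is about 1.60, and the cup is at (0.442,-0.103). I'll head towards the cup with the fingers closed.

```bash
cat > go.py <<'E'
import sys
from h import *
from scipy.spatial.transform import Rotation as Ro
# usage: go.py x y z (world TCP target); prints tool shift and roll to align tool x with -ex
s=sensors.observe(); w=s['ee_rot']; R=Ro.from_quat([w[1],w[2],w[3],w[0]]).as_matrix()
t=np.array([float(a) for a in sys.argv[1:4]])
ex=np.array([.985,-.17,0]); v=R.T@-ex
print('t',s['time_s'],'pos',s['position'].round(4),'F',s['contact_force'].round(1),'w',round(s['grip_width'],4))
print('shift',(R.T@(t-s['position'])).round(4),'roll',round(np.arctan2(v[1],v[0]),3),'tilt',R[:,2].round(3))
E
R='{"translation":[-0.22,-0.267,0],"roll":-0.2,"claw":0}'; true
python3 -m inch '[{"translation":[-0.02,-0.025,0],"roll":-0.1,"claw":0},{"translation":[-0.045,-0.055,0],"roll":-0.2,"claw":0},{"translation":[-0.07,-0.085,0],"roll":-0.2,"claw":0},{"translation":[-0.095,-0.115,0],"roll":-0.2,"claw":0},{"translation":[-0.12,-0.145,0],"roll":-0.2,"claw":0},{"translation":[-0.145,-0.175,0],"roll":-0.2,"claw":0},{"translation":[-0.17,-0.205,0],"roll":-0.2,"claw":0},{"translation":[-0.195,-0.235,0],"roll":-0.2,"claw":0},{"translation":[-0.22,-0.265,0],"roll":-0.2,"claw":0},{"translation":[-0.22,-0.265,0],"roll":-0.2,"claw":0}]'
python3 go.py .4417 -.103 .16
```

```text
time_s: 0.93
position: [0.3287, 0.2264, 0.2497]
ee_rot: [0.001, 0.089, 0.996, -0.001]
contact_force: [-0.0, -0.0, -0.8]
grip_width: 0.0002
grasp_force: 0.0
t 0.9333 pos [0.3287 0.2264 0.2497] F [-0.  -0.  -0.8] w 0.0002
shift [-0.1697 -0.3038  0.0907] roll -0.008 tilt [ 0.001 -0.003 -1.   ]
```

```bash
python3 -m inch '[{"translation":[-0.02,-0.035,0],"roll":0,"claw":0},{"translation":[-0.04,-0.07,0],"roll":0,"claw":0},{"translation":[-0.06,-0.105,0],"roll":0,"claw":0},{"translation":[-0.08,-0.14,0],"roll":0,"claw":0},{"translation":[-0.1,-0.175,0],"roll":0,"claw":0},{"translation":[-0.12,-0.21,0.02],"roll":0,"claw":0},{"translation":[-0.14,-0.245,0.04],"roll":0,"claw":0},{"translation":[-0.16,-0.28,0.06],"roll":0,"claw":0},{"translation":[-0.17,-0.304,0.08],"roll":-0.008,"claw":0},{"translation":[-0.17,-0.304,0.09],"roll":-0.008,"claw":0}]'
python3 go.py .4417 -.103 .082
python3 - <<'E'
from h import *
c=snap('wrist','w1'); snap('top','t1')
cv2.imwrite('pics/w1.png',c['image'][:,:,::-1])
E
```

```text
time_s: 1.77
position: [0.4415, -0.1012, 0.1569]
ee_rot: [-0.001, 0.084, 0.996, -0.001]
contact_force: [0.3, 0.6, -0.8]
grip_width: 0.0
grasp_force: 0.0
t 1.7667 pos [ 0.4415 -0.1012  0.1569] F [ 0.3  0.6 -0.8] w 0.0
shift [-0.0007 -0.0017  0.0749] roll 0.003 tilt [-0.003 -0.001 -1.   ]
```

View pics/w1.png

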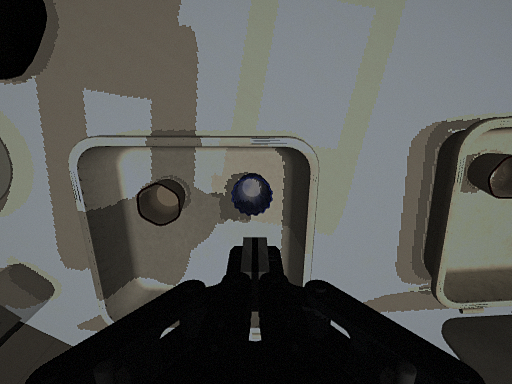

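In the wrist view the blue cup's rim is centred near (251,193), just ahead of the fingertips at (256,240). I'll check its position from this camera too.

```bash
python3 - <<'E'
from h import *
c=load('w1')
def atz(u,v,z):
    a=world(c,u,v,.1);b=world(c,u,v,.5); return a+(b-a)*(z-a[2])/(b[2]-a[2])
print(atz(251.5,194,.037).round(4), c['cx'],c['cy'])
H,W=c['depth'].shape
q=np.array([world(c,u,v) for v in range(168,220) for u in range(226,278)]); q=q[(q[:,2]>.03)&(q[:,2]<.045)]
print(len(q),q.min(0).round(4),q.max(0).round(4),np.median(q,0).round(4))
E
```

```text
[ 0.4387 -0.1042  0.037 ] 254.57634276864036 196.31529564889283
417 [ 0.4207 -0.1245  0.03  ] [ 0.4599 -0.0848  0.0397] [ 0.4465 -0.1052  0.0364]
```

```bash
python3 -m inch '[{"translation":[0.0005,-0.003,0.015],"roll":0,"claw":0},{"translation":[0.0005,-0.003,0.03],"roll":0,"claw":0},{"translation":[0.0005,-0.003,0.045],"roll":0,"claw":0},{"translation":[0.0005,-0.003,0.058],"roll":0,"claw":0},{"translation":[0.0005,-0.003,0.066],"roll":0,"claw":0},{"translation":[0.0005,-0.003,0.070],"roll":0,"claw":0},{"translation":[0.0005,-0.003,0.072],"roll":0,"claw":0},{"translation":[0.0005,-0.003,0.072],"roll":0,"claw":0},{"translation":[0.0005,-0.003,0.072],"roll":0,"claw":0},{"translation":[0.0005,-0.003,0.072],"roll":0,"claw":0}]'
python3 go.py .4405 -.104 .0815
python3 - <<'E'
from h import *
c=snap('scene','s2')
cv2.imwrite('pics/s2.png',cv2.resize(c['image'][170:330,190:400,::-1],(788,600),interpolation=cv2.INTER_CUBIC))
E
```

```text
time_s: 2.7
position: [0.4417, -0.0998, 0.0889]
ee_rot: [0.001, 0.082, 0.997, -0.0]
contact_force: [-0.0, 0.4, -0.4]
grip_width: -0.0001
grasp_force: 0.0
t 2.7 pos [ 0.4417 -0.0998  0.0889] F [-0.   0.4 -0.4] w -0.0001
shift [ 0.0005 -0.0043  0.0074] roll 0.006 tilt [ 0.001 -0.    -1.   ]
```

View pics/s2.png

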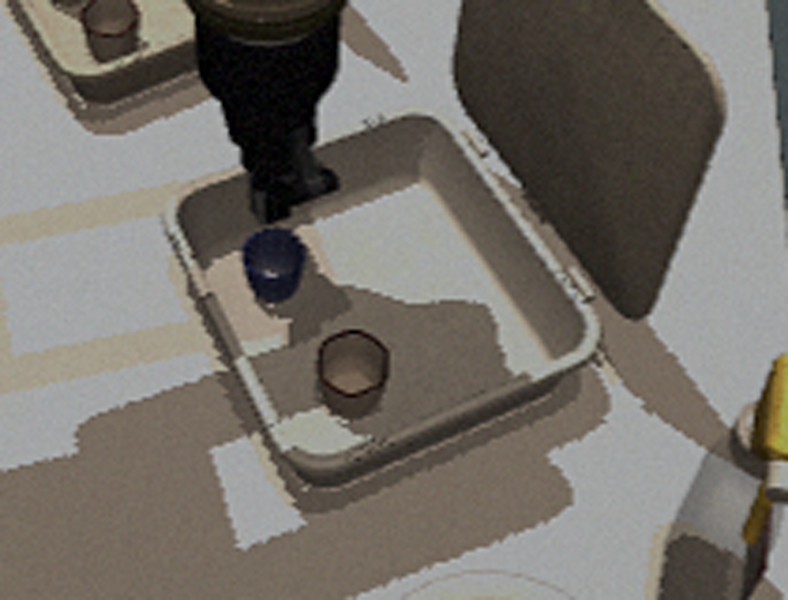

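The closed fingers hang at (270,215), just over the blue cup's rim at (275,235), without touching it. I'll make a small correction and then hold.

```bash
python3 -m inch '[{"translation":[0.0005,-0.002,0.003],"roll":0,"claw":0},{"translation":[0.0005,-0.004,0.006],"roll":0,"claw":0},{"translation":[0.0005,-0.004,0.007],"roll":0,"claw":0},{"translation":[0.0005,-0.004,0.007],"roll":0,"claw":0},{"translation":[0.0005,-0.004,0.007],"roll":0,"claw":0},{"translation":[0.0005,-0.004,0.007],"roll":0,"claw":0}]'
python3 go.py .4405 -.104 .0815
for i in 1 ; do python3 -m inch '[{"translation":[0,0,0],"roll":0,"claw":0},{"translation":[0,0,0],"roll":0,"claw":0},{"translation":[0,0,0],"roll":0,"claw":0},{"translation":[0,0,0],"roll":0,"claw":0},{"translation":[0,0,0],"roll":0,"claw":0},{"translation":[0,0,0],"roll":0,"claw":0},{"translation":[0,0,0],"roll":0,"claw":0},{"translation":[0,0,0],"roll":0,"claw":0},{"translation":[0,0,0],"roll":0,"claw":0},{"translation":[0,0,0],"roll":0,"claw":0}]'; done
```

```text
time_s: 3.25
position: [0.4399, -0.1036, 0.081]
ee_rot: [-0.0, 0.082, 0.997, 0.0]
contact_force: [0.1, -0.3, -0.1]
grip_width: 0.0002
grasp_force: 0.0
t 3.25 pos [ 0.4399 -0.1036  0.081 ] F [ 0.1 -0.3 -0.1] w 0.0002
shift [-0.0006 -0.0003 -0.0005] roll 0.006 tilt [-0.  0. -1.]
time_s: 4.08
position: [0.44, -0.1036, 0.081]
ee_rot: [0.0, 0.082, 0.997, -0.0]
contact_force: [-0.4, 0.1, -0.3]
grip_width: -0.0002
grasp_force: 0.0
```

```bash
H='' ; python3 -m inch '[{"translation":[0,0,0],"roll":0,"claw":0},{"translation":[0,0,0],"roll":0,"claw":0},{"translation":[0,0,0],"roll":0,"claw":0},{"translation":[0,0,0],"roll":0,"claw":0},{"translation":[0,0,0],"roll":0,"claw":0},{"translation":[0,0,0],"roll":0,"claw":0},{"translation":[0,0,0],"roll":0,"claw":0},{"translation":[0,0,0],"roll":0,"claw":0},{"translation":[0,0,0],"roll":0,"claw":0},{"translation":[0,0,0],"roll":0,"claw":0}]'
python3 -m inch '[{"translation":[0,0,0],"roll":0,"claw":0},{"translation":[0,0,0],"roll":0,"claw":0},{"translation":[0,0,0],"roll":0,"claw":0},{"translation":[0,0,0],"roll":0,"claw":0},{"translation":[0,0,0],"roll":0,"claw":0},{"translation":[0,0,0],"roll":0,"claw":0},{"translation":[0,0,0],"roll":0,"claw":0},{"translation":[0,0,0],"roll":0,"claw":0},{"translation":[0,0,0],"roll":0,"claw":0},{"translation":[0,0,0],"roll":0,"claw":0}]' | head -2
python3 -m inch '[{"translation":[0,0,-0.015],"roll":0,"claw":0},{"translation":[0,0,-0.04],"roll":0,"claw":0},{"translation":[0,0,-0.07],"roll":0,"claw":0},{"translation":[0,0,-0.1],"roll":0,"claw":0},{"translation":[0,0,-0.13],"roll":0,"claw":0},{"translation":[0,0,-0.16],"roll":0,"claw":0},{"translation":[0,0,-0.19],"roll":0,"claw":0},{"translation":[0,0,-0.22],"roll":0,"claw":0},{"translation":[0,0,-0.245],"roll":0,"claw":0},{"translation":[0,0,-0.255],"roll":0,"claw":0}]'
python3 go.py .6493 -.1410 .33
# target ex .6635, ey -.0285
```

```text
time_s: 4.92
position: [0.44, -0.1036, 0.081]
ee_rot: [0.0, 0.082, 0.997, -0.0]
contact_force: [-0.8, -0.6, 0.3]
grip_width: -0.0
grasp_force: 0.0
time_s: 5.75
position: [0.4399, -0.1036, 0.081]
time_s: 6.58
position: [0.441, -0.104, 0.3405]
ee_rot: [0.003, 0.082, 0.997, -0.001]
contact_force: [1.0, -0.1, 0.6]
grip_width: 0.0003
grasp_force: 0.0
t 6.5833 pos [ 0.441  -0.104   0.3405] F [ 1.  -0.1  0.6] w 0.0003
shift [-0.2115 -0.0024  0.0117] roll 0.006 tilt [ 0.006 -0.002 -1.   ]
```

```bash
python3 -m inch '[{"translation":[-0.015,0,0],"roll":0,"claw":0},{"translation":[-0.04,0,0],"roll":0,"claw":0},{"translation":[-0.07,0,0],"roll":0,"claw":0},{"translation":[-0.1,0,0],"roll":0,"claw":0},{"translation":[-0.13,0,0],"roll":0,"claw":0},{"translation":[-0.16,0,0],"roll":0,"claw":0},{"translation":[-0.19,0,0],"roll":0.006,"claw":0},{"translation":[-0.212,0,0],"roll":0.006,"claw":0},{"translation":[-0.214,0,0],"roll":0.006,"claw":0},{"translation":[-0.214,0,0],"roll":0.006,"claw":0}]'
python3 -m inch '[{"translation":[0,0,0.01],"roll":0,"claw":0},{"translation":[0,0,0.03],"roll":0,"claw":0},{"translation":[0,0,0.05],"roll":0,"claw":0},{"translation":[0,0,0.07],"roll":0,"claw":0},{"translation":[0,0,0.085],"roll":0,"claw":0},{"translation":[0,0,0.088],"roll":0,"claw":0},{"translation":[0,0,0.088],"roll":0,"claw":0}]'
python3 go.py .6493 -.1410 .248
python3 - <<'E'
from h import *
c=snap('scene','s3')
cv2.imwrite('pics/s3.png',cv2.resize(c['image'][80:300,200:420,::-1],(600,600),interpolation=cv2.INTER_CUBIC))
E
```

```text
time_s: 7.42
position: [0.6514, -0.1387, 0.3334]
ee_rot: [-0.002, 0.085, 0.996, 0.0]
contact_force: [-0.6, -0.1, -0.5]
grip_width: -0.0004
grasp_force: 0.0
time_s: 8.0
position: [0.6494, -0.1383, 0.2463]
ee_rot: [-0.001, 0.085, 0.996, 0.0]
contact_force: [-0.6, -0.0, 0.7]
grip_width: -0.0002
grasp_force: 0.0
t 8.0 pos [ 0.6494 -0.1383  0.2463] F [-0.6 -0.   0.7] w -0.0002
shift [-0.0004 -0.0027 -0.0017] roll 0.0 tilt [-0.003  0.001 -1.   ]
```

View pics/s3.png

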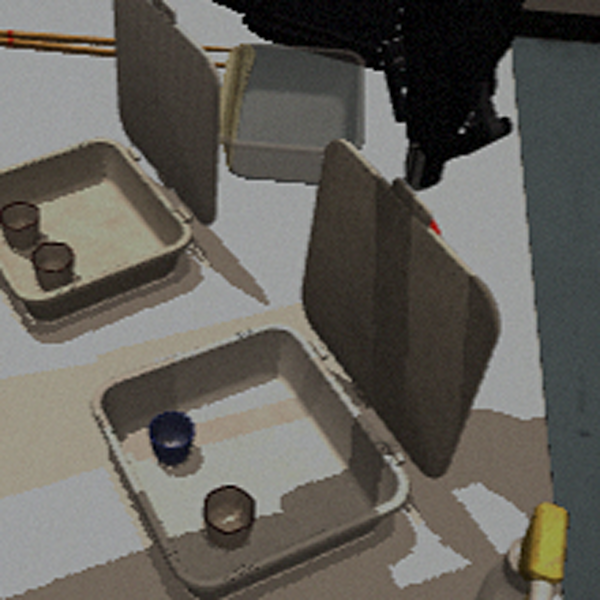

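The fingers are behind the lid, at (425,175) in the crop, and clear of its tab at (410,200). The cups haven't moved. Next I'll work out the arc.

```bash
python3 - <<'E'
import numpy as np
r=.172
for d in [95,90,85,80,75,70,65,60,55,50,45,40,35,30,25,20,15,12,9,6,4,2,0,-1]:
    t=np.radians(d); C=np.array([-r*np.cos(t)+.015*np.sin(t), r*np.sin(t)+.015*np.cos(t)])
    print(d,(-(C-[.052,.173])).round(4))
E
```

```text
95 [0.0221 0.003 ]
90 [0.037 0.001]
85 [0.052  0.0003]
80 [0.0671 0.001 ]
75 [0.082 0.003]
70 [0.0967 0.0062]
65 [0.1111 0.0108]
60 [0.125  0.0165]
55 [0.1384 0.0235]
50 [0.1511 0.0316]
45 [0.163  0.0408]
40 [0.1741 0.0509]
35 [0.1843 0.0621]
30 [0.1935 0.074 ]
25 [0.2015 0.0867]
20 [0.2085 0.1001]
15 [0.2143 0.114 ]
12 [0.2171 0.1226]
9 [0.2195 0.1313]
6 [0.2215 0.1401]
4 [0.2225 0.146 ]
2 [0.2234 0.152 ]
0 [0.224 0.158]
-1 [0.2242 0.161 ]
```

```bash
python3 -m inch '[{"translation":[0.007,0,0],"roll":0,"claw":0},{"translation":[0.015,0,0],"roll":0,"claw":0},{"translation":[0.022,0,0],"roll":0,"claw":0},{"translation":[0.03,0,0],"roll":0,"claw":0},{"translation":[0.037,0,0.001],"roll":0,"claw":0},{"translation":[0.044,0,0.001],"roll":0,"claw":0},{"translation":[0.052,0,0],"roll":0,"claw":0},{"translation":[0.06,0,0.001],"roll":0,"claw":0},{"translation":[0.067,0,0.001],"roll":0,"claw":0},{"translation":[0.075,0,0.002],"roll":0,"claw":0}]'
python3 -m inch '[{"translation":[0.007,0,0.001],"roll":0,"claw":0},{"translation":[0.015,0,0.003],"roll":0,"claw":0},{"translation":[0.022,0,0.004],"roll":0,"claw":0},{"translation":[0.029,0,0.007],"roll":0,"claw":0},{"translation":[0.036,0,0.009],"roll":0,"claw":0},{"translation":[0.043,0,0.012],"roll":0,"claw":0},{"translation":[0.05,0,0.015],"roll":0,"claw":0},{"translation":[0.057,0,0.018],"roll":0,"claw":0},{"translation":[0.063,0,0.022],"roll":0,"claw":0},{"translation":[0.063,0,0.022],"roll":0,"claw":0}]'
python3 go.py .45 -.1 .2
python3 - <<'E'
from h import *
c=snap('scene','s4')
cv2.imwrite('pics/s4.png',cv2.resize(c['image'][80:300,200:420,::-1],(600,600),interpolation=cv2.INTER_CUBIC))
E
```

```text
time_s: 8.88
position: [0.5766, -0.1258, 0.2462]
ee_rot: [0.0, 0.085, 0.996, -0.0]
contact_force: [1.4, 0.0, 1.1]
grip_width: 0.0003
grasp_force: 0.6
time_s: 9.72
position: [0.5136, -0.1149, 0.2228]
ee_rot: [-0.001, 0.085, 0.996, 0.0]
contact_force: [-0.5, -0.2, -0.3]
grip_width: 0.0003
grasp_force: 0.0
t 9.7167 pos [ 0.5136 -0.1149  0.2228] F [-0.5 -0.2 -0.3] w 0.0003
shift [0.0651 0.0038 0.0229] roll 0.0 tilt [-0.002  0.001 -1.   ]
```

View pics/s4.png

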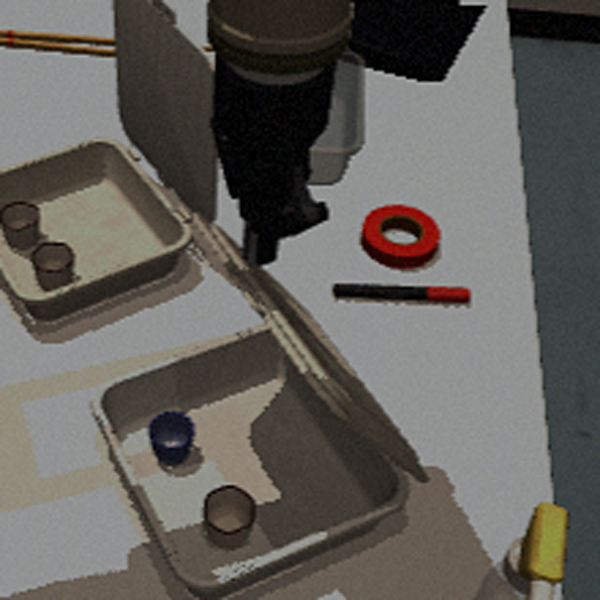

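The lid is about 55° down, with the fingertips at (260,260) on its outer face and the cups undisturbed. I'll carry on along the arc.

```bash
python3 -m inch '[{"translation":[0.006,0,0.004],"roll":0,"claw":0},{"translation":[0.012,0,0.008],"roll":0,"claw":0},{"translation":[0.018,0,0.012],"roll":0,"claw":0},{"translation":[0.024,0,0.017],"roll":0,"claw":0},{"translation":[0.03,0,0.022],"roll":0,"claw":0},{"translation":[0.036,0,0.027],"roll":0,"claw":0},{"translation":[0.041,0,0.033],"roll":0,"claw":0},{"translation":[0.046,0,0.038],"roll":0,"claw":0},{"translation":[0.05,0,0.044],"roll":0,"claw":0},{"translation":[0.055,0,0.05],"roll":0,"claw":0}]'
python3 -m inch '[{"translation":[0.004,0,0.006],"roll":0,"claw":0},{"translation":[0.008,0,0.013],"roll":0,"claw":0},{"translation":[0.012,0,0.02],"roll":0,"claw":0},{"translation":[0.015,0,0.026],"roll":0,"claw":0},{"translation":[0.018,0,0.033],"roll":0,"claw":0},{"translation":[0.021,0,0.04],"roll":0,"claw":0},{"translation":[0.024,0,0.048],"roll":0,"claw":0},{"translation":[0.026,0,0.055],"roll":0,"claw":0},{"translation":[0.027,0,0.058],"roll":0,"claw":0},{"translation":[0.027,0,0.058],"roll":0,"claw":0}]'
python3 go.py .45 -.1 .088
```

```text
time_s: 10.6
position: [0.4605, -0.1058, 0.1734]
ee_rot: [0.0, 0.085, 0.996, 0.0]
contact_force: [0.5, 0.0, 0.4]
grip_width: -0.0001
grasp_force: 0.3
time_s: 11.43
position: [0.4334, -0.101, 0.1148]
ee_rot: [-0.001, 0.085, 0.996, 0.0]
contact_force: [0.6, -0.5, -0.4]
grip_width: 0.0003
grasp_force: 0.0
t 11.4333 pos [ 0.4334 -0.101   0.1148] F [ 0.6 -0.5 -0.4] w 0.0003
shift [-0.0162  0.0038  0.0268] roll 0.0 tilt [-0.002  0.001 -1.   ]
```

```bash
python3 -m inch '[{"translation":[0.001,0,0.002],"roll":0,"claw":0},{"translation":[0.001,0,0.004],"roll":0,"claw":0},{"translation":[0.002,0,0.006],"roll":0,"claw":0},{"translation":[0.002,0,0.008],"roll":0,"claw":0},{"translation":[0.003,0,0.01],"roll":0,"claw":0},{"translation":[0.003,0,0.012],"roll":0,"claw":0},{"translation":[0.003,0,0.014],"roll":0,"claw":0},{"translation":[0.004,0,0.016],"roll":0,"claw":0},{"translation":[0.004,0,0.017],"roll":0,"claw":0},{"translation":[0.004,0,0.018],"roll":0,"claw":0}]'
python3 -m inch '[{"translation":[0,0,0.001],"roll":0,"claw":0},{"translation":[0,0,0.002],"roll":0,"claw":0},{"translation":[0,0,0.003],"roll":0,"claw":0},{"translation":[0,0,0.004],"roll":0,"claw":0},{"translation":[0,0,0.005],"roll":0,"claw":0},{"translation":[0,0,0.006],"roll":0,"claw":0},{"translation":[0,0,0.007],"roll":0,"claw":0},{"translation":[0,0,0.0075],"roll":0,"claw":0},{"translation":[0,0,0.0075],"roll":0,"claw":0}]'
python3 go.py .45 -.1 .088
```

```text
time_s: 12.27
position: [0.4301, -0.1005, 0.0978]
ee_rot: [-0.0, 0.085, 0.996, 0.0]
contact_force: [-0.4, 0.4, 0.3]
grip_width: 0.0001
grasp_force: 0.3
time_s: 13.02
position: [0.4303, -0.1006, 0.0903]
ee_rot: [-0.0, 0.085, 0.996, 0.0]
contact_force: [-0.5, 0.6, -0.0]
grip_width: 0.0003
grasp_force: 0.0
t 13.0167 pos [ 0.4303 -0.1006  0.0903] F [-0.5  0.6 -0. ] w 0.0003
shift [-0.0194  0.0039  0.0023] roll 0.0 tilt [-0.  0. -1.]
```

```bash
python3 -m inch '[{"translation":[0,0,0.0005],"roll":0,"claw":0},{"translation":[0,0,0.001],"roll":0,"claw":0},{"translation":[0,0,0.0015],"roll":0,"claw":0},{"translation":[0,0,0.002],"roll":0,"claw":0},{"translation":[0,0,0.002],"roll":0,"claw":0}]'
python3 -m inch '[{"translation":[0,0,0.0005],"roll":0,"claw":0},{"translation":[0,0,0.001],"roll":0,"claw":0},{"translation":[0,0,0.001],"roll":0,"claw":0}]'
```

```text
time_s: 13.43
position: [0.4303, -0.1006, 0.0884]
ee_rot: [-0.0, 0.085, 0.996, -0.0]
contact_force: [-0.5, 0.2, -0.1]
grip_width: -0.0003
grasp_force: 0.0
time_s: 13.68
position: [0.4304, -0.1006, 0.088]
ee_rot: [-0.0, 0.085, 0.996, -0.0]
contact_force: [-3.1, 1.6, 6.1]
grip_width: 0.0002
grasp_force: 3.1
```

```bash
python3 -m inch '[{"translation":[0,0,0.0005],"roll":0,"claw":0},{"translation":[0,0,0.001],"roll":0,"claw":0},{"translation":[0,0,0.001],"roll":0,"claw":0},{"translation":[0,0,0.001],"roll":0,"claw":0}]'
```

```text
time_s: 14.02
position: [0.4304, -0.1006, 0.0878]
ee_rot: [-0.0, 0.085, 0.996, -0.0]
contact_force: [-7.6, 1.9, 16.7]
grip_width: -0.0003
grasp_force: 7.8
```

The lid is firmly against its stop: 17 N, with the fingertips at z≈0.069. Now I'll draw back straight up.

```bash
python3 -m inch '[{"translation":[0,0,-0.002],"roll":0,"claw":0},{"translation":[0,0,-0.01],"roll":0,"claw":0},{"translation":[0,0,-0.025],"roll":0,"claw":0},{"translation":[0,0,-0.05],"roll":0,"claw":0},{"translation":[0,0,-0.08],"roll":0,"claw":0},{"translation":[0,0,-0.11],"roll":0,"claw":0},{"translation":[0,0,-0.14],"roll":0,"claw":0},{"translation":[0,0,-0.17],"roll":0,"claw":0},{"translation":[0,0,-0.19],"roll":0,"claw":0},{"translation":[0,0,-0.2],"roll":0,"claw":0}]'
python3 -m inch '[{"translation":[0,0,0],"roll":0,"claw":0},{"translation":[0,0,0],"roll":0,"claw":0},{"translation":[0,0,0],"roll":0,"claw":0}]'
python3 - <<'E'
from h import *
c=snap('scene','s5')
P=np.array([world(c,u,v) for v in range(150,320) for u in range(200,400)])
e=P@[.985,-.17,0]; f=P@[.17,.985,0]
w=P[(e>.41)&(e<.58)&(abs(f+.0735)<.09)&(P[:,2]>.03)&(P[:,2]<.16)]
A=np.c_[w@[.985,-.17,0],np.ones(len(w))]; print(len(w),np.median(w[:,2]),np.linalg.lstsq(A,w[:,2],rcond=None)[0], w[:,2].min(),w[:,2].max())
cv2.imwrite('pics/s5.png',c['image'][:,:,::-1])
E
```

```text
time_s: 14.85
position: [0.4314, -0.101, 0.2905]
ee_rot: [0.003, 0.085, 0.996, -0.001]
contact_force: [0.7, -0.5, 0.0]
grip_width: 0.0001
grasp_force: 0.0
time_s: 15.1
position: [0.4296, -0.1003, 0.2845]
ee_rot: [-0.001, 0.085, 0.996, 0.0]
contact_force: [-0.6, 0.0, 0.1]
grip_width: 0.0002
grasp_force: 0.0
5176 0.06893493429943427 [-0.00019896  0.06906075] 0.0637174431205791 0.073657629689743
```

View pics/s5.png

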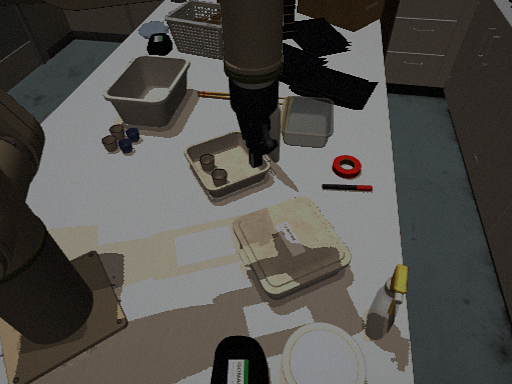

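The lid is flat at z=69 mm with zero slope, so it is shut. The other box is still open with its cups at (207,160) and (219,176), and the arm is clear.

```bash
python3 -c "
from plant import order; print(order.finish_job())"
```

```text
the job is handed in; nothing more can be done
None
```

The job is done and handed in: I pointed at the blue cup (fingertips about 25 mm over its rim, still for over 2 s), then pushed white_box_a's lid fully shut and drew back, leaving white_box_b open and the cups not disturbed in any view I took.

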